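# Core bits back on the rack in order of size

### The arm

A 7-joint arm with a two-finger parallel gripper is mounted at the origin on the work surface. World frame = base frame: x ahead of the robot, y to its left, z up, the work surface at z = 0. Lengths are in m, angles in rad, forces in N, time in s.
With the tool pointing down it reaches from about 0.4 to 0.925 m from the base axis. Payload 5.6 kg.
Tool frame: the origin (TCP) lies on the centre line of the jaws, within the pads' length; the fingertips stand 19 mm ahead of it and the grasp point (between the pads) is the TCP; z points along the fingers, y is the direction in which the jaws open and shut (so a half turn about z gives the same grasp; the last joint's range is limited). The gripper opens to 85 mm and grips with 20 to 120 N. Pads are 22 mm wide; open, the fingers measure 114 mm over their backs; the gripper's body (76 mm by 85 mm) begins 54 mm behind the grasp point. The pads swing forward as they close: fully open they stand 13 mm farther back than shut.
Start: joints at [1.303, 0.468, -0.012, 1.603, 0.006, 1.071, -0.056], TCP at [0.145, -0.634, 0.25] pointing down, gripper open.
Joint ranges: [-2.53, 2.53], [-0.31, 2.02], [-1.57, 1.55], [0.28, 2.44], [-1.29, 4.43], [0.15, 1.84], [-2.92, 2.92]. Speed limits (rad/s): [2.57, 2.57, 3.14, 3.14, 3.14, 3.14, 3.14].

### API

Orientations are given as a 3x3 rotation matrix whose columns are the frame's x, y, z axes.
In Python, from workcell import bot gives the robot as it stands.
- The arm moves only by the shell command python3 -m inch 'ROWS' [OPENING]. ROWS is JSON, a list of rows, each a list of 6 numbers: the shift along the tool's x, y, z as a fraction of full scale, then the turn, a rotation vector about the tool's x, y, z as a fraction of full scale. A call has exactly 8 rows; each row shifts and turns the commanded pose from where the row before left it, along the tool's axes as they then stand; what a row does not reach is not made up. Full scale, the value 1, is 0.04 m for a shift and 0.1 rad for a turn. A row lasts 1/10 s, in which the tool goes at most 50 mm and 8.59 degrees, less where a joint would pass 70% of its speed; a pose out of reach is approached as far as the arm can. A call with a number of a shift or a turn outside -1 to 1 is refused whole. A call with a gripper value outside its range is refused whole. OPENING is the closure, from 0 (fully open) to 1 (shut), set as the call begins (- or left out, the last holds). The fingers move at their own pace and stop on an object; the grip force is fixed at half the most. Time passes only in rows, so rows that do not move let the fingers close, or fill a call up. It gives the time, the measured TCP pose, the force and the opening at its end, in the units of the state.
- bot.read_state(): the state, without advancing time (a new reading comes with each control period).
- bot.grab_frame(name): name is "scene" or "top" or "wrist"; returns a dict with "image" (400x640x3 uint8, red, green, blue), "fx", "fy", "cx", "cy" (pixels), "k1" (the pictures are not rectified: a ray, as slopes to the right and down, at radius r is drawn at 1 + k1 r^2 times it, then the intrinsics apply), "rvec" (rotation vector, rad) and "tvec" (3), from world to camera coordinates, as OpenCV has them. Camera axes: x right, y down, z forward; pixel columns grow to the right and rows downward; lengths in m; the calibration is good to about 2 mm. A picture is of the moment at which its call begins. There is no depth.
- bot.job_done(): hands the job in, once; it reports no verdict.
The state is a dict: "t": time; "q": joint angles; "dq": joint speeds; "effort": joint torques, N m; "eef_pos": TCP position; "eef_rot": TCP orientation; "wrist_force": force on the tool from outside, world axes, zero at the start; "ft_torque": the same for the moment, N m; "opening": finger opening in m.
Only numpy, scipy, OpenCV 4.12 (cv2) and the standard library are available. Lean on these libraries where they do the work, as an engineer would, in place of code of your own. Each camera call takes 0.05 s, during which the arm holds its last target.

### The job

Put the four diamond core bits back on the rack in order of size: mouth down over the pins, one on each, each centred on its rubber disc, with the smallest next to the shank adapter and the largest farthest from it. Lower them down rather than dropping them, since the diamond rims chip, and do not shift the tile offcut that lies among them.

Things in the scene. Friction and masses are not known exactly. Their poses are not given: they have to be found in the camera images.
- bit_32: Diamond core bit for tiles: bare steel cup, mouth down, with a slim hub on top. The smallest of the four. Cup outside diameter 32 mm, 40 mm high, wall 2.5 mm, open below, 35 mm deep inside. Hub: round, 22 mm across, from 40 to 70 mm height on the axis, good to grip from above in any direction. 100 g +-25 %. Starts upright on the bench. Origin: centre of the underside, z up; yaw does not matter.
- bit_43: Diamond core bit for tiles: bare steel cup, mouth down, with a slim hub on top. Second smallest. Cup outside diameter 43 mm, 40 mm high, wall 2.5 mm, open below, 35 mm deep inside. Hub: round, 22 mm across, from 40 to 70 mm height on the axis, good to grip from above in any direction. 140 g +-25 %. Starts upright on the bench. Origin: centre of the underside, z up; yaw does not matter.
- bit_55: Diamond core bit for tiles: bare steel cup, mouth down, with a slim hub on top. Second largest. Cup outside diameter 55 mm, 40 mm high, wall 2.5 mm, open below, 35 mm deep inside. Hub: round, 22 mm across, from 40 to 70 mm height on the axis, good to grip from above in any direction. 190 g +-25 %. Starts upright on the bench. Origin: centre of the underside, z up; yaw does not matter.
- bit_68: Diamond core bit for tiles: bare steel cup, mouth down, with a slim hub on top. The largest. Cup outside diameter 68 mm, 40 mm high, wall 2.5 mm, open below, 35 mm deep inside. Hub: round, 22 mm across, from 40 to 70 mm height on the axis, good to grip from above in any direction. 260 g +-25 %. Starts upright on the bench. Origin: centre of the underside, z up; yaw does not matter.
- post_a: One of four identical places in a row, 78 to 94 mm apart, on a fixed plywood rack 500 x 100 x 20 mm high; the letters do not follow the row. Upright steel pin, 8 mm across, through a black rubber disc 76 mm across, 2 mm thick. Origin: on the pin axis under the disc, 20 mm above the bench, z up. A bit's rim rests on the disc, 2 mm above the origin; the pin's tip is 26 mm above it.
- post_b: One of four identical places in a row, 78 to 94 mm apart, on a fixed plywood rack 500 x 100 x 20 mm high; the letters do not follow the row. Upright steel pin, 8 mm across, through a black rubber disc 76 mm across, 2 mm thick. Origin: on the pin axis under the disc, 20 mm above the bench, z up. A bit's rim rests on the disc, 2 mm above the origin; the pin's tip is 26 mm above it.
- post_c: One of four identical places in a row, 78 to 94 mm apart, on a fixed plywood rack 500 x 100 x 20 mm high; the letters do not follow the row. Upright steel pin, 8 mm across, through a black rubber disc 76 mm across, 2 mm thick. Origin: on the pin axis under the disc, 20 mm above the bench, z up. A bit's rim rests on the disc, 2 mm above the origin; the pin's tip is 26 mm above it.
- post_d: One of four identical places in a row, 78 to 94 mm apart, on a fixed plywood rack 500 x 100 x 20 mm high; the letters do not follow the row. Upright steel pin, 8 mm across, through a black rubber disc 76 mm across, 2 mm thick. Origin: on the pin axis under the disc, 20 mm above the bench, z up. A bit's rim rests on the disc, 2 mm above the origin; the pin's tip is 26 mm above it.
- adapter: Shank adapter for the bits, fixed on one end of the rack (which end varies), in line with the places, 76 to 84 mm from the nearest: black foot 32 mm across, steel hexagon, brass threaded stud 14 mm across, 50 mm high in all. On the other end is a flat round tin with a white lid, 56 mm across, 22 mm high. Origin: centre of the underside, 20 mm above the bench, z up.
- tile_offcut: Loose strip of wall tile, white glazed on top, 140 x 50 x 8 mm, lying flat on the bench among the bits, its long side (x axis) pointing roughly away from the robot. To be left where it lies. Origin: centre of its underside.
Things that resemble listed ones, but are neither listed nor needed, are in the scene too. What is shaped like the bit_55 but orange or red is not meant. Leave any yellow look-alike of the bit_68 alone.

How it is judged:
At the end, for the whole second after the job is handed in: Each of the four bits stands upright (within 0.1 rad), released and at rest, its rim down on the rubber disc (underside 17 to 28 mm above the bench) with its axis within 12 mm of a pin; counted from the shank adapter the bits on the four places are the 32, 43, 55 and 68 mm ones ((horizontal distance between bit_32 and post_a below 0.012 m or horizontal distance between bit_32 and post_b below 0.012 m or horizontal distance between bit_32 and post_c below 0.012 m or horizontal distance between bit_32 and post_d below 0.012 m) and horizontal distance between bit_32 and adapter between 0 and 0.123 m and height (world z) of bit_32 between 0.017 and 0.028 m and angle between each of bit_32, bit_43, bit_55, bit_68's own z axis and vertical below 0.1 rad and linear speed of each of bit_32, bit_43, bit_55, bit_68 below 0.02 m/s and angular speed of each of bit_32, bit_43, bit_55, bit_68 below 0.2 rad/s and contact force between each of bit_32, bit_43, bit_55, bit_68 and the fingers below 0.1 N and (horizontal distance between bit_43 and post_a below 0.012 m or horizontal distance between bit_43 and post_b below 0.012 m or horizontal distance between bit_43 and post_c below 0.012 m or horizontal distance between bit_43 and post_d below 0.012 m) and horizontal distance between bit_43 and adapter between 0.123 and 0.209 m and height (world z) of bit_43 between 0.017 and 0.028 m and (horizontal distance between bit_55 and post_a below 0.012 m or horizontal distance between bit_55 and post_b below 0.012 m or horizontal distance between bit_55 and post_c below 0.012 m or horizontal distance between bit_55 and post_d below 0.012 m) and horizontal distance between bit_55 and adapter between 0.209 and 0.295 m and height (world z) of bit_55 between 0.017 and 0.028 m and (horizontal distance between bit_68 and post_a below 0.012 m or horizontal distance between bit_68 and post_b below 0.012 m or horizontal distance between bit_68 and post_c below 0.012 m or horizontal distance between bit_68 and post_d below 0.012 m) and horizontal distance between bit_68 and adapter between 0.295 and 0.42 m and height (world z) of bit_68 between 0.017 and 0.028 m); the robot touches nothing.
It fails at once if the tile offcut is shifted by more than 25 mm (distance of tile_offcut from where it was at the start of the episode above 0.025 m).
It fails at once if the 32 mm bit is dropped: it moves faster than 0.8 m/s within 50 mm of the bench (height (world z) of bit_32 below 0.05 m and linear speed of bit_32 above 0.8 m/s).
It fails at once if the 43 mm bit is dropped: it moves faster than 0.8 m/s within 50 mm of the bench (height (world z) of bit_43 below 0.05 m and linear speed of bit_43 above 0.8 m/s).
It fails at once if the 55 mm bit is dropped: it moves faster than 0.8 m/s within 50 mm of the bench (height (world z) of bit_55 below 0.05 m and linear speed of bit_55 above 0.8 m/s).
It fails at once if the 68 mm bit is dropped: it moves faster than 0.8 m/s within 50 mm of the bench (height (world z) of bit_68 below 0.05 m and linear speed of bit_68 above 0.8 m/s).
It also fails if it takes over 96 s, if anything falls off the work surface, if the arm or the gripper's body presses on something with over 40 N, if the wrist force passes 120 N, or if a joint passes its speed limit or range.

## Working session

There is one attempt and no reset: what is moved stays moved. The work goes in short steps, Python scripts to look and compute and a shell command to move; the robot and the scene stay as the last step left them, time stands still between calls to the robot, and variables do not carry over. Pictures are saved under pics/ and viewed, and the job is handed in when it is done.

```bash
ls; mkdir -p pics
python3 - <<'E'
from workcell import bot
import cv2,numpy as np
s=bot.read_state();print(s['t'],s['eef_pos'],np.round(s['eef_rot'],3),s['opening'])
for n in('scene','top'):
    f=bot.grab_frame(n);cv2.imwrite(f'pics/{n}0.png',f['image'][:,:,::-1])
    print(n,{k:np.round(v,4) for k,v in f.items() if k!='image'})
E
```

```text
pics
0.0 [ 0.14469296 -0.63315095  0.24934294] [[ 0.975  0.223 -0.001]
 [ 0.223 -0.975  0.002]
 [-0.    -0.002 -1.   ]] 0.08527365211536077
scene {'fx': np.float64(367.1724), 'fy': np.float64(367.1724), 'cx': np.float64(320.2636), 'cy': np.float64(209.0647), 'k1': np.float64(-0.0258), 'rvec': array([ 0.7756,  2.4899, -1.1898]), 'tvec': array([ 0.4738, -0.1082,  1.0806])}
top {'fx': np.float64(483.2464), 'fy': np.float64(483.2464), 'cx': np.float64(321.2897), 'cy': np.float64(197.5383), 'k1': np.float64(-0.0821), 'rvec': array([ 2.1765, -2.1574,  0.1186]), 'tvec': array([-0.0287,  0.5252,  1.1881])}
```

View pics/scene0.png

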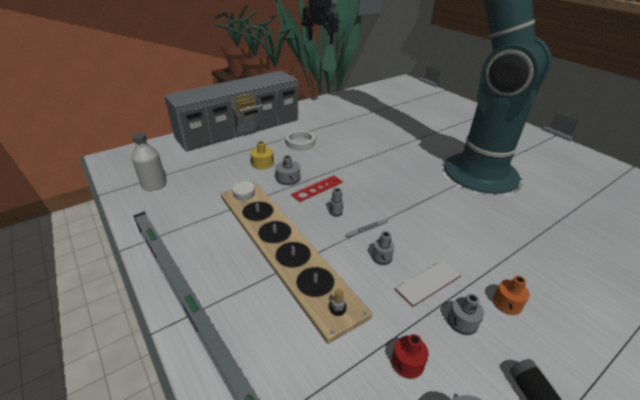

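View pics/top0.png

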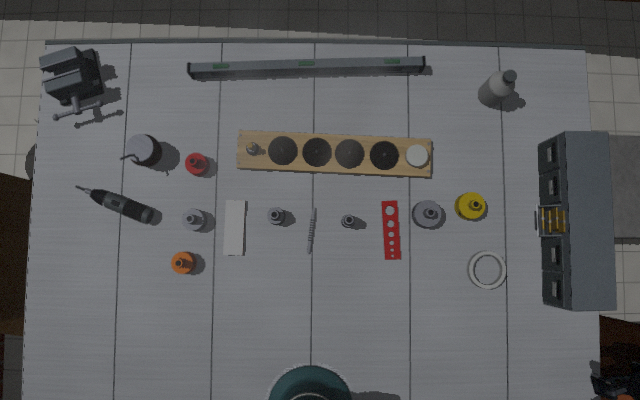

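The top view shows the grey bits near (195,219), (277,216), (349,221) and (428,214), the adapter at (252,149), the discs at (283..384, 150..155) and the white tile at (235,227). I'll zoom in to measure them.

```bash
cat > h.py <<'E'
import cv2,numpy as np
from workcell import bot
def cam(f):
    R=cv2.Rodrigues(np.array(f['rvec'],float))[0];return R,np.array(f['tvec'],float).ravel()
def K(f): return np.array([[f['fx'],0,f['cx']],[0,f['fy'],f['cy']],[0,0,1]])
def ray(f,uv):
    R,t=cam(f);d=np.array([f['k1'],0,0,0,0],float)
    p=cv2.undistortPoints(np.array([[uv]],float),K(f),d)[0,0]
    return -R.T@t, R.T@np.array([p[0],p[1],1])
def onz(f,uv,z):
    o,d=ray(f,uv);return o+d*(z-o[2])/d[2]
def pix(f,P):
    return cv2.projectPoints(np.array(P,float).reshape(-1,3),np.array(f['rvec'],float),np.array(f['tvec'],float),K(f),np.array([f['k1'],0,0,0,0],float))[0].reshape(-1,2)
def tri(rs):
    A=np.zeros((3,3));b=np.zeros(3)
    for o,d in rs:
        d=d/np.linalg.norm(d);M=np.eye(3)-np.outer(d,d);A+=M;b+=M@o
    return np.linalg.solve(A,b)
E
python3 - <<'E'
from h import *
f=bot.grab_frame('top');im=f['image'][:,:,::-1]
a=cv2.resize(im[195:245,175:335],None,fx=5,fy=5,interpolation=cv2.INTER_CUBIC)
b=cv2.resize(im[195:245,320:480],None,fx=5,fy=5,interpolation=cv2.INTER_CUBIC)
cv2.imwrite('pics/z1.png',np.vstack([a,b]))
c=cv2.resize(im[125:185,235:435],None,fx=4,fy=4,interpolation=cv2.INTER_CUBIC)
s=bot.grab_frame('scene');g=s['image'][:,:,::-1]
d=cv2.resize(g[145:245,220:420],None,fx=3,fy=3,interpolation=cv2.INTER_CUBIC)
d=cv2.copyMakeBorder(d,0,0,0,200,cv2.BORDER_CONSTANT)
cv2.imwrite('pics/z2.png',np.vstack([c,d]))
# dark discs
gr=cv2.cvtColor(im,cv2.COLOR_BGR2GRAY)
m=(gr<60).astype(np.uint8);m=cv2.morphologyEx(m,cv2.MORPH_CLOSE,np.ones((5,5)))
for cnt in cv2.findContours(m[125:185,235:435],0,1)[0]:
    if cv2.contourArea(cnt)>300:
        (x,y),(w,h),_=cv2.fitEllipse(cnt);x+=235;y+=125
        print('disc',round(x,1),round(y,1),round(w,1),round(h,1),onz(f,(x,y),.022).round(4))
E
```

```text
disc 383.8 155.0 27.6 28.3 [ 0.637  -0.1832  0.022 ]
disc 369.4 159.6 30.1 140.2 [ 0.6246 -0.1462  0.022 ]
disc 282.4 150.6 27.2 27.8 [0.6462 0.0766 0.022 ]
```

View pics/z1.png

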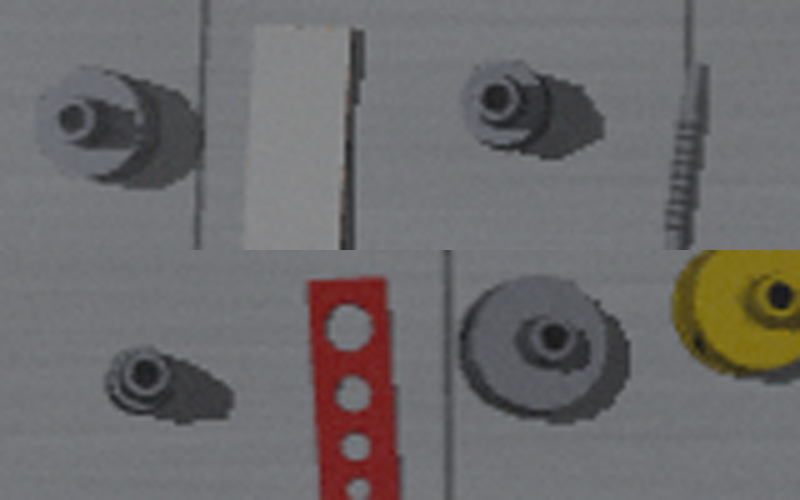

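View pics/z2.png

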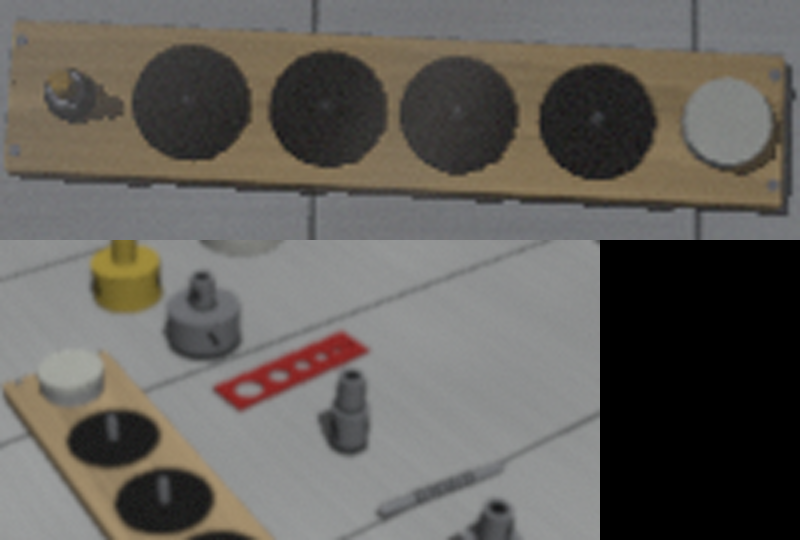

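Run:
```python
from h import *
f=bot.grab_frame('top');im=f['image'][:,:,::-1]
hsv=cv2.cvtColor(im,cv2.COLOR_BGR2HSV);gr=cv2.cvtColor(im,cv2.COLOR_BGR2GRAY)
m=((hsv[:,:,1]<70)&(gr<95)).astype(np.uint8)
m[:125]=0;m[185:]=0;m[:,:265]=0;m[:,402:]=0
D=[]
for cnt in cv2.findContours(m,0,1)[0]:
    if 300<cv2.contourArea(cnt)<900:
        (x,y),(w,h),_=cv2.fitEllipse(cnt);p=onz(f,(x,y),.022);D.append(p)
        print('disc',round(x,1),round(y,1),round(w,1),round(h,1),p.round(4))
D=sorted(D,key=lambda p:-p[1]);print([np.linalg.norm(D[i]-D[i+1]).round(4) for i in range(len(D)-1)])
def sub(c,r=4):
    x,y=map(round,c);w=gr[y-r:y+r+1,x-r:x+r+1].astype(float)
    yy,xx=np.mgrid[y-r:y+r+1,x-r:x+r+1]
    return w,xx,yy
for n,c in dict(b55=(190,219),b43=(274,215),b32=(349,219.5),b68=(430.5,212.5)).items():
    w,xx,yy=sub(c,3);k=(w<w.min()+22)
    k=cv2.connectedComponents(k.astype(np.uint8),connectivity=4)[1];
    iy,ix=np.unravel_index(w.argmin(),w.shape);k=k==k[iy,ix]
    wt=(w.max()-w)*k;u=(xx*wt).sum()/wt.sum();v=(yy*wt).sum()/wt.sum()
    print(n,round(u,2),round(v,2),k.sum(),onz(f,(u,v),.068).round(4))
    print(w.astype(int) if n in('b32','b68') else '')
for n,c in dict(adapter=(252,148.5)).items(): print(n,onz(f,c,.07).round(4),onz(f,(252.5,149.5),.022).round(4))
```

```text
disc 383.7 155.0 27.5 28.2 [ 0.637  -0.1829  0.022 ]
disc 349.0 153.2 28.3 29.0 [ 0.6408 -0.0939  0.022 ]
disc 316.8 151.9 28.3 29.0 [ 0.6436 -0.0116  0.022 ]
disc 282.2 150.1 28.4 28.6 [0.6475 0.0772 0.022 ]
[np.float64(0.0889), np.float64(0.0823), np.float64(0.0891)]
b55 188.99 218.13 20 [0.4678 0.298  0.068 ]

b43 273.77 214.14 21 [0.4796 0.091  0.068 ]

b32 348.73 219.36 21 [ 0.4685 -0.091   0.068 ]
[[89 61 41 42 56 85 93]
 [76 35 36 32 32 58 92]
 [73 34 35 37 29 44 66]
 [55 37 41 39 36 49 79]
 [91 34 34 32 37 60 91]
 [97 86 59 50 70 92 80]
 [54 87 97 99 97 66 38]]
b68 430.48 211.96 19 [ 0.4882 -0.2905  0.068 ]
[[68 85 80 73 76 85 75]
 [84 77 42 30 29 52 83]
 [79 54 36 32 34 35 49]
 [85 54 32 31 28 31 50]
 [92 60 32 31 28 30 66]
 [82 76 48 31 33 53 83]
 [72 85 83 75 78 85 74]]
adapter [0.6409 0.1477 0.07  ] [0.6484 0.1534 0.022 ]
```

```bash
python3 -m inch '[[0,0,0,0,0,0.28],[0,0,0,0,0,0.28],[0,0,0,0,0,0.28],[0,0,0,0,0,0.28],[0,0,0,0,0,0.28],[0,0,0,0,0,0.28],[0,0,0,0,0,0.28],[0,0,0,0,0,0.28]]' 0.4; python3 -c "
from h import *
s=bot.read_state();print(np.round(s['eef_rot'],4),s['t'],s['opening'])"
```

```text
t: 1.05
eef_pos: [0.1448, -0.6337, 0.2503]
eef_rot: [[1.0, -0.002, -0.0], [-0.002, -1.0, -0.0], [-0.0, 0.0, -1.0]]
wrist_force: [-0.2, -0.7, -0.1]
opening: 0.0513
[[ 1.0e+00 -1.7e-03 -0.0e+00]
 [-1.7e-03 -1.0e+00 -1.0e-04]
 [-0.0e+00  1.0e-04 -1.0e+00]] 1.05 0.05127127557037952
```

```bash
python3 -m inch '[[0.8,-0.8,0,0,0,0],[0.8,-0.8,0,0,0,0],[0.8,-0.8,0,0,0,0],[0.8,-0.8,0,0,0,0],[0.8,-0.8,0,0,0,0],[0.8,-0.8,0,0,0,0],[0.8,-0.8,0,0,0,0],[0.8,-0.8,0,0,0,0]]'; python3 -m inch '[[0.55,-0.55,0.3,0,0,0],[0.55,-0.55,0.5,0,0,0],[0.55,-0.55,0.5,0,0,0],[0.53,-0.53,0.5,0,0,0],[0,0,0.5,0,0,0],[0,0,0.2,0,0,0],[0,0,0,0,0,0],[0,0,0,0,0,0]]'
```

```text
t: 1.85
eef_pos: [0.4018, -0.3761, 0.2506]
eef_rot: [[1.0, -0.001, 0.0], [-0.001, -1.0, -0.001], [0.0, 0.001, -1.0]]
wrist_force: [0.3, -0.5, 0.6]
opening: 0.051
t: 2.65
eef_pos: [0.4876, -0.2913, 0.151]
eef_rot: [[1.0, -0.001, 0.001], [-0.001, -1.0, -0.001], [0.001, 0.001, -1.0]]
wrist_force: [0.6, 0.1, 0.3]
opening: 0.0511
```

Run:
```python
from h import *
out=[]
f=bot.grab_frame('wrist');im=f['image'][:,:,::-1].copy()
p=pix(f,[[.4882,-.2905,.07],[.4882,-.2905,.04]]);print(p)
for q in p: cv2.circle(im,tuple(int(v) for v in q),3,(0,0,255),1)
cv2.imwrite('pics/w1.png',im)
```

```text
[[316.70516475 215.03104813]
 [316.80373662 201.07372189]]
```

View pics/w1.png

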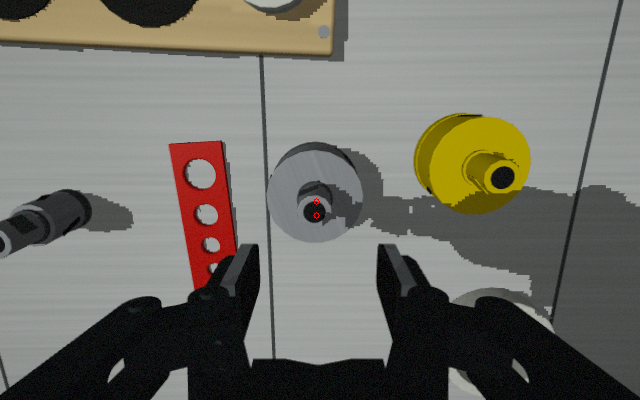

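The wrist view shows the hub hole at (316,210), about 2 mm from the predicted spot, and clearly between the jaws. I'll descend and grip.

```bash
python3 -m inch '[[0.03,0,0.4,0,0,0],[0,0,0.4,0,0,0],[0,0,0.4,0,0,0],[0,0,0.4,0,0,0],[0,0,0.4,0,0,0],[0,0,0.2,0,0,0],[0,0,0,0,0,0],[0,0,0,0,0,0]]'; python3 -m inch '[[0,0,0,0,0,0],[0,0,0,0,0,0],[0,0,0,0,0,0],[0,0,0,0,0,0],[0,0,0,0,0,0],[0,0,0,0,0,0],[0,0,0,0,0,0],[0,0,0,0,0,0]]' 1.0
```

```text
t: 3.5
eef_pos: [0.4894, -0.2907, 0.0631]
eef_rot: [[1.0, 0.0, 0.001], [0.0, -1.0, -0.001], [0.001, 0.001, -1.0]]
wrist_force: [0.5, -0.8, -0.0]
opening: 0.051
t: 4.3
eef_pos: [0.4896, -0.2905, 0.0633]
eef_rot: [[1.0, 0.001, 0.001], [0.001, -1.0, -0.001], [0.001, 0.001, -1.0]]
wrist_force: [-1.6, 0.9, 5.7]
opening: 0.0202
```

```bash
python3 -m inch '[[0,0,-0.2,0,0,0],[0,0,-0.5,0,0,0],[0,0,-0.5,0,0,0],[0,0,-0.3,0,0,0],[0.4,-0.3,0,0,0,0],[0.8,-0.6,0,0,0,0],[0.8,-0.6,0,0,0,0],[0.8,-0.6,0,0,0,0]]'; python3 -m inch '[[0.6,-0.4,0,0,0,0],[0.3,-0.19,0,0,0,0],[0,0,0,0,0,0],[0,0,0,0,0,0],[0,0,0,0,0,0],[0,0,0,0,0,0],[0,0,0,0,0,0],[0,0,0,0,0,0]]'
python3 - <<'E'
from h import *
f=bot.grab_frame('wrist');im=f['image'][:,:,::-1].copy()
cv2.imwrite('pics/w2.png',im)
t=bot.grab_frame('top');s=bot.grab_frame('scene')
a=cv2.resize(t['image'][115:195,300:440,::-1],None,fx=4,fy=4)
b=cv2.resize(s['image'][150:250,200:340,::-1],None,fx=4,fy=4)
cv2.imwrite('pics/c2.png',np.vstack([a,b])[:600])
cv2.imwrite('pics/s2.png',b)
E
```

```text
t: 5.1
eef_pos: [0.6016, -0.2053, 0.1222]
eef_rot: [[1.0, 0.0, -0.001], [0.0, -1.0, 0.0], [-0.001, -0.0, -1.0]]
wrist_force: [-0.0, -0.1, -2.7]
opening: 0.0202
t: 5.9
eef_pos: [0.6366, -0.1831, 0.1224]
eef_rot: [[1.0, -0.0, -0.0], [-0.0, -1.0, -0.0], [-0.0, 0.0, -1.0]]
wrist_force: [-0.8, 0.3, -2.2]
opening: 0.02
```

View pics/w2.png

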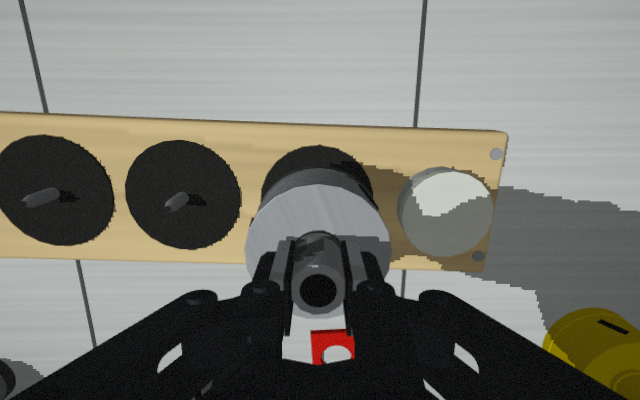

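View pics/s2.png

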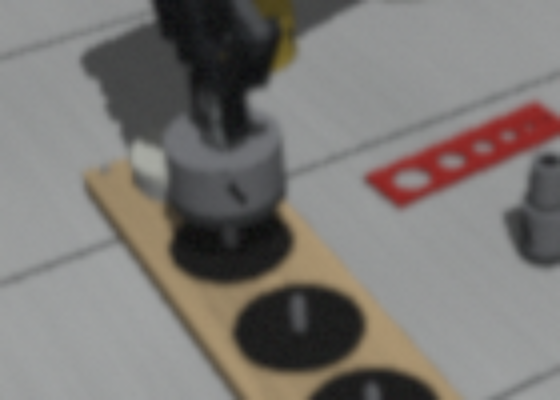

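The wrist view shows bit_68 held, with disc 4 partly hidden behind it and discs at (183,194) and (55,190). The scene view shows it over the pin. I'll cross-check the disc positions, then lower it.

```bash
python3 - <<'E'
from h import *
f=bot.grab_frame('wrist');im=f['image'][:,:,::-1]
hsv=cv2.cvtColor(im,cv2.COLOR_BGR2HSV);gr=im.max(2)
m=((gr<75)).astype(np.uint8);m[:120]=0;m[255:]=0;m[:,250:]=0
m=cv2.morphologyEx(m,cv2.MORPH_CLOSE,np.ones((9,9)))
for c in cv2.findContours(m,0,1)[0]:
    if cv2.contourArea(c)>3000:
        e=cv2.fitEllipse(c);print(e,onz(f,e[0],.022))
E
python3 -m inch '[[0,0,0.15,0,0,0],[0,0,0.2,0,0,0],[0,0,0.2,0,0,0],[0,0,0.15,0,0,0],[0,0,0.1,0,0,0],[0,0,0.05,0,0,0],[0,0,0,0,0,0],[0,0,0,0,0,0]]'
```

```text
((183.23106384277344, 194.60928344726562), (104.52467346191406, 117.42078399658203), 120.73031616210938) [ 0.64494792 -0.09341066  0.022     ]
((54.68982696533203, 190.26837158203125), (102.2894287109375, 125.03816223144531), 125.11664581298828) [ 0.64781666 -0.01074384  0.022     ]
t: 6.9
eef_pos: [0.6372, -0.1826, 0.0885]
eef_rot: [[1.0, 0.001, 0.0], [0.001, -1.0, -0.0], [0.0, 0.0, -1.0]]
wrist_force: [0.4, -0.5, -2.7]
opening: 0.02
```

```bash
python3 -m inch '[[0.05,0,0,0,0,0],[0,0,0.03,0,0,0],[0,0,0.03,0,0,0],[0,0,0.02,0,0,0],[0,0,0.02,0,0,0],[0,0,0,0,0,0],[0,0,0,0,0,0],[0,0,0,0,0,0]]'
```

```text
t: 7.7
eef_pos: [0.639, -0.1825, 0.0854]
eef_rot: [[1.0, 0.001, 0.0], [0.001, -1.0, -0.0], [0.0, 0.0, -1.0]]
wrist_force: [-3.6, 1.6, 5.5]
opening: 0.0205
```

The wrist force has risen from -2.7 to +5.5 N, so the bit is on the disc. I'll release and lift.

```bash
python3 -m inch '[[0,0,0,0,0,0],[0,0,0,0,0,0],[0,0,0,0,0,0],[0,0,0,0,0,0],[0,0,-0.2,0,0,0],[0,0,-0.4,0,0,0],[0,0,-0.5,0,0,0],[0,0,-0.5,0,0,0]]' 0.4
python3 -m inch '[[0,0,-0.2,0,0,0],[-0.7,0,0,0,0,0],[-0.7,-0.7,0,0,0,0],[-0.7,-0.7,0,0,0,0],[-0.7,-0.7,0,0,0,0],[-0.7,-0.7,0,0,0,0],[-0.2,0,0,0,0,0],[0,0,0,0,0,0]]'
python3 - <<'E'
from h import *
f=bot.grab_frame('top');im=f['image'][:,:,::-1]
cv2.imwrite('pics/t3.png',cv2.resize(im[120:240,180:440],None,fx=3,fy=3,interpolation=cv2.INTER_CUBIC))
f=bot.grab_frame('wrist');cv2.imwrite('pics/w3.png',f['image'][:,:,::-1])
E
```

```text
t: 8.5
eef_pos: [0.6393, -0.1825, 0.1504]
eef_rot: [[1.0, 0.001, 0.001], [0.001, -1.0, -0.0], [0.001, 0.0, -1.0]]
wrist_force: [0.5, 0.3, 0.1]
opening: 0.0512
t: 9.3
eef_pos: [0.4901, -0.0704, 0.1569]
eef_rot: [[1.0, 0.002, 0.0], [0.002, -1.0, -0.001], [0.0, 0.001, -1.0]]
wrist_force: [0.6, 0.8, 0.7]
opening: 0.0515
```

View pics/t3.png

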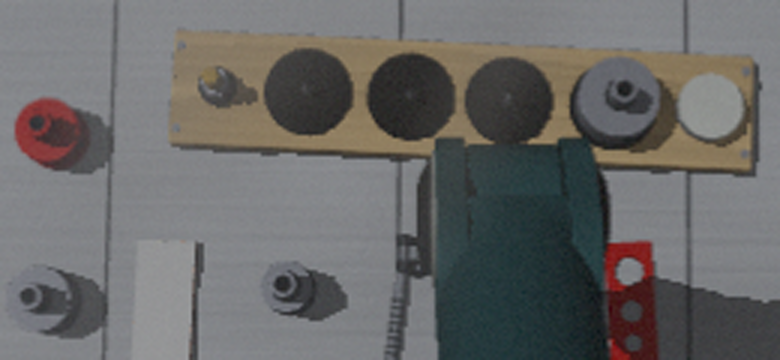

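View pics/w3.png

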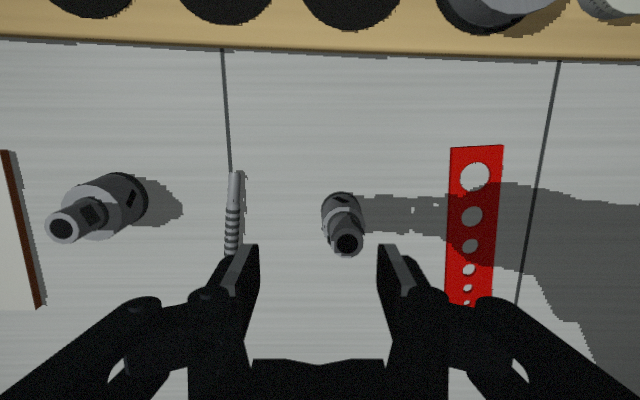

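bit_68 stands on the last disc, with its hub at about (626,91) in the crop. The wrist view shows the bit_32 hub at (346,243) and the bit_43 hub at (62,228).

Run:
```python
from h import *
f=bot.grab_frame('wrist')
print('32',onz(f,(346,243),.07),'43',onz(f,(62,228),.07))
t=bot.grab_frame('top');print('68',onz(t,(388.5,150.1),.09))
```

```text
32 [ 0.47146014 -0.08971557  0.07      ] 43 [0.48220997 0.09032515 0.07      ]
68 [ 0.63573159 -0.18564553  0.09      ]
```

```bash
python3 -m inch '[[-0.5,0.5,0,0,0,0],[0,0,0.4,0,0,0],[0,0,0.5,0,0,0],[0,0,0.5,0,0,0],[0,0,0.5,0,0,0],[0,0,0.3,0,0,0],[0,0,0.15,0,0,0],[0,0,0,0,0,0]]'; python3 -m inch '[[0,0,0,0,0,0],[0,0,0,0,0,0],[0,0,0,0,0,0],[0,0,0,0,0,0],[0,0,0,0,0,0],[0,0,0,0,0,0],[0,0,0,0,0,0],[0,0,0,0,0,0]]' 1.0
```

```text
t: 10.3
eef_pos: [0.4708, -0.0908, 0.0617]
eef_rot: [[1.0, 0.0, -0.001], [0.0, -1.0, 0.0], [-0.001, -0.0, -1.0]]
wrist_force: [0.3, -0.8, 0.9]
opening: 0.0515
t: 11.1
eef_pos: [0.4716, -0.0907, 0.0631]
eef_rot: [[1.0, 0.001, 0.002], [0.001, -1.0, -0.0], [0.002, 0.0, -1.0]]
wrist_force: [-0.9, -0.3, 5.4]
opening: 0.0202
```

```bash
python3 -m inch '[[0,0,-0.2,0,0,0],[0,0,-0.5,0,0,0],[0,0,-0.5,0,0,0],[0,0,-0.3,0,0,0],[0.375,-0.3,0,0,0,0],[0.75,-0.7,0,0,0,0],[0.75,-0.7,0,0,0,0],[0.75,-0.7,0,0,0,0]]'; python3 -m inch '[[0.75,-0.7,0,0,0,0],[0.75,-0.7,0,0,0,0],[0.35,-0.4,0,0,0,0],[0,0,0,0,0,0],[0,0,0,0,0,0],[0,0,0,0,0,0],[0,0,0,0,0,0],[0,0,0,0,0,0]]'
cat > look.py <<'E'
import sys
from h import *
n=sys.argv[1]
f=bot.grab_frame('wrist');cv2.imwrite(f'pics/w{n}.png',f['image'][:,:,::-1])
s=bot.grab_frame('scene');cv2.imwrite(f'pics/s{n}.png',cv2.resize(s['image'][150:350,200:400,::-1],None,fx=3,fy=3))
E
python3 look.py 4
```

```text
t: 11.9
eef_pos: [0.5765, 0.0062, 0.1224]
eef_rot: [[1.0, 0.0, -0.0], [0.0, -1.0, -0.0], [-0.0, 0.0, -1.0]]
wrist_force: [0.3, -1.2, -2.3]
opening: 0.0202
t: 12.7
eef_pos: [0.6494, 0.0764, 0.1224]
eef_rot: [[1.0, -0.001, -0.0], [-0.001, -1.0, -0.0], [-0.0, 0.0, -1.0]]
wrist_force: [-0.5, 0.2, -0.9]
opening: 0.0203
```

View pics/w4.png

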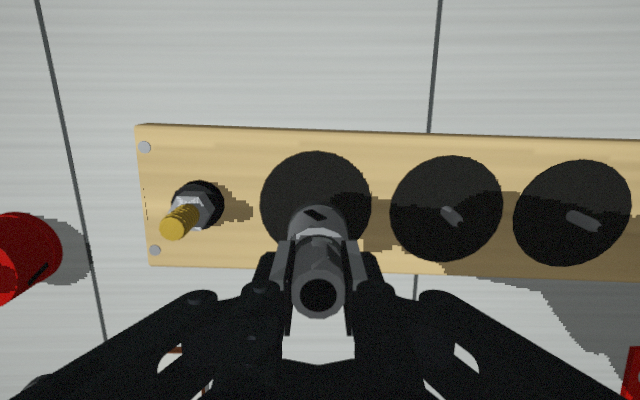

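View pics/s4.png

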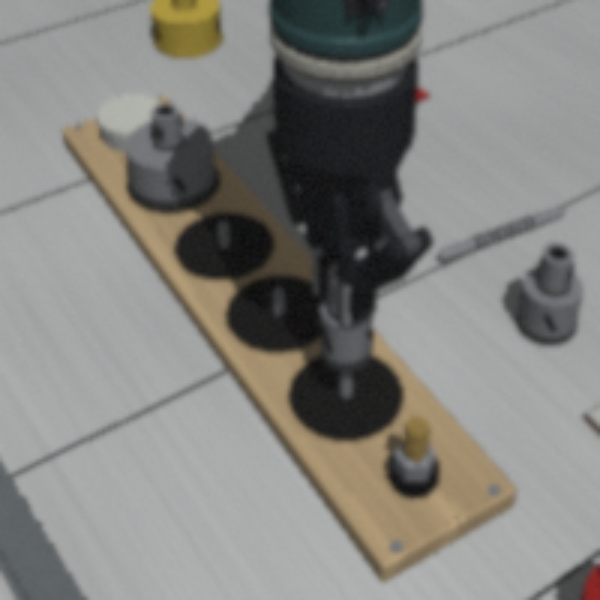

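The wrist view shows disc 1 centred near (316,206) behind the held bit_32. The scene view shows the bit just above the pin. I'll check the disc centre numerically.

Run:
```python
from h import *
f=bot.grab_frame('wrist')
im=f['image'][:,:,::-1]
p=onz(f,(316,206),.022);print(p)
# limb checks: disc extreme points at radius 38
print(onz(f,(316,151),.022),onz(f,(260.5,206),.022),onz(f,(371,204),.022))
print('hubtop',onz(f,(318,292),.1224+.007))
print('pins base', onz(f,(458,222),.022), onz(f,(597,230),.022))
```

```text
[0.64982204 0.07826476 0.022     ]
[0.68677775 0.07821205 0.022     ] [0.64982649 0.11544522 0.022     ] [0.65122796 0.04147574 0.022     ]
hubtop [0.64994806 0.07698689 0.1294    ]
pins base [ 0.6385067  -0.01776839  0.022     ] [ 0.63300464 -0.11075923  0.022     ]
```

Bit axis (0.650, 0.077) and disc (0.650, 0.078) agree. Lowering.

```bash
python3 -m inch '[[0,0,0.15,0,0,0],[0,0,0.2,0,0,0],[0,0,0.2,0,0,0],[0,0,0.15,0,0,0],[0,0,0.1,0,0,0],[0,0,0.05,0,0,0],[0,0,0.05,0,0,0],[0,0,0,0,0,0]]';python3 -m inch '[[0,0,0.02,0,0,0],[0,0,0.02,0,0,0],[0,0,0.02,0,0,0],[0,0,0,0,0,0],[0,0,0,0,0,0],[0,0,0,0,0,0],[0,0,0,0,0,0],[0,0,0,0,0,0]]'
```

```text
t: 13.65
eef_pos: [0.6497, 0.0775, 0.0861]
eef_rot: [[1.0, 0.001, -0.0], [0.001, -1.0, -0.0], [-0.0, 0.0, -1.0]]
wrist_force: [-0.2, 0.3, -1.8]
opening: 0.02
t: 14.45
eef_pos: [0.6502, 0.0776, 0.0852]
eef_rot: [[1.0, 0.001, 0.001], [0.001, -1.0, -0.0], [0.001, 0.0, -1.0]]
wrist_force: [-2.4, -0.3, 5.3]
opening: 0.0205
```

```bash
python3 -m inch '[[0,0,0,0,0,0],[0,0,0,0,0,0],[0,0,0,0,0,0],[0,0,0,0,0,0],[0,0,-0.2,0,0,0],[0,0,-0.4,0,0,0],[0,0,-0.5,0,0,0],[0,0,-0.5,0,0,0]]' 0.4
python3 -m inch '[[-0.4,0,-0.2,0,0,0],[-0.9,0,0,0,0,0],[-0.9,0,0,0,0,0],[-0.9,-0.1,0,0,0,0],[-0.8,-0.1,0,0,0,0],[-0.3,-0.1,0,0,0,0],[0,0,0,0,0,0],[0,0,0,0,0,0]]'
python3 look.py 5
```

```text
t: 15.25
eef_pos: [0.6501, 0.0776, 0.1499]
eef_rot: [[1.0, 0.001, 0.001], [0.001, -1.0, 0.0], [0.001, -0.0, -1.0]]
wrist_force: [0.3, -0.1, -0.2]
opening: 0.051
t: 16.05
eef_pos: [0.4836, 0.0895, 0.1569]
eef_rot: [[1.0, 0.001, 0.003], [0.001, -1.0, 0.0], [0.003, -0.0, -1.0]]
wrist_force: [0.9, 1.1, 0.8]
opening: 0.0512
```

View pics/w5.png

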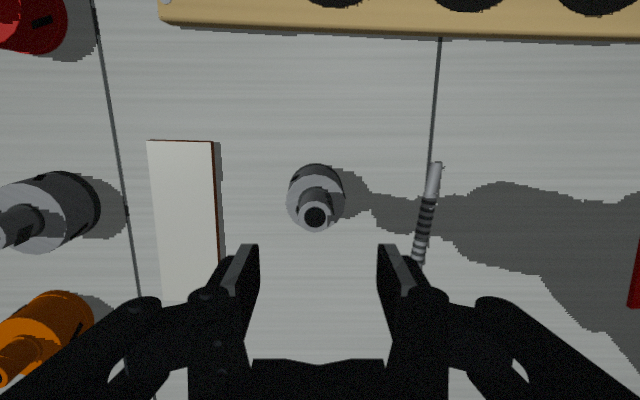

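View pics/s5.png

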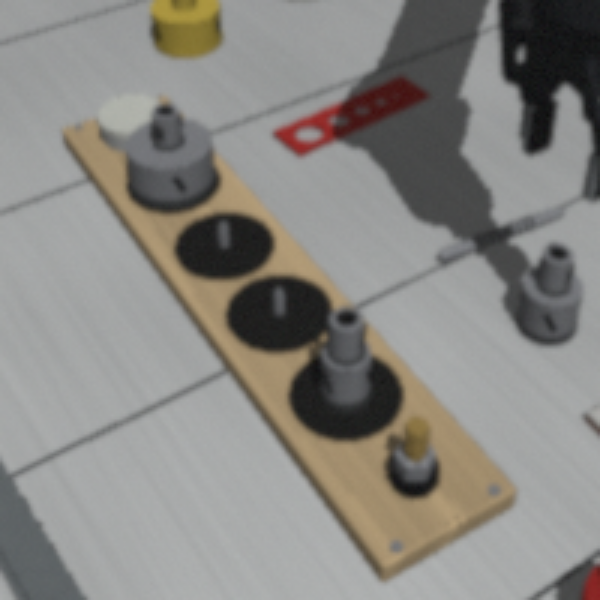

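bit_32 sits centred on disc 1. The bit_43 hub is at (315,216) in the wrist view, between the jaws and clear of the tile. I'll descend and grip.

```bash
python3 -m inch '[[-0.05,0,0.4,0,0,0],[0,0,0.4,0,0,0],[0,0,0.5,0,0,0],[0,0,0.5,0,0,0],[0,0,0.3,0,0,0],[0,0,0.2,0,0,0],[0,0,0.05,0,0,0],[0,0,0,0,0,0]]'; python3 -m inch '[[0,0,0,0,0,0],[0,0,0,0,0,0],[0,0,0,0,0,0],[0,0,0,0,0,0],[0,0,0,0,0,0],[0,0,0,0,0,0],[0,0,0,0,0,0],[0,0,0,0,0,0]]' 1.0
```

```text
t: 16.95
eef_pos: [0.4801, 0.0894, 0.0619]
eef_rot: [[1.0, 0.001, 0.0], [0.001, -1.0, 0.0], [0.0, -0.0, -1.0]]
wrist_force: [0.1, -0.7, -0.3]
opening: 0.0512
t: 17.75
eef_pos: [0.4803, 0.0896, 0.0625]
eef_rot: [[1.0, 0.001, 0.001], [0.001, -1.0, 0.0], [0.001, -0.0, -1.0]]
wrist_force: [-0.9, 0.6, 6.1]
opening: 0.02
```

```bash
python3 -m inch '[[0,0,-0.2,0,0,0],[0,0,-0.5,0,0,0],[0,0,-0.5,0,0,0],[0,0,-0.3,0,0,0],[0.3,0.4,0,0,0,0],[0.7,0.6,0,0,0,0],[0.7,0.6,0,0,0,0],[0.7,0.5,0,0,0,0]]'; python3 -m inch '[[0.7,0.315,0,0,0,0],[0.7,0.1,0,0,0,0],[0.35,0,0,0,0,0],[0,0,0,0,0,0],[0,0,0,0,0,0],[0,0,0,0,0,0],[0,0,0,0,0,0],[0,0,0,0,0,0]]'
python3 look.py 6
```

```text
t: 18.55
eef_pos: [0.5763, 0.0038, 0.1219]
eef_rot: [[1.0, 0.0, -0.001], [0.0, -1.0, -0.001], [-0.001, 0.001, -1.0]]
wrist_force: [1.0, 0.9, -1.6]
opening: 0.0203
t: 19.35
eef_pos: [0.6453, -0.011, 0.1221]
eef_rot: [[1.0, 0.001, -0.0], [0.001, -1.0, -0.0], [-0.0, 0.0, -1.0]]
wrist_force: [-0.1, -0.2, -1.3]
opening: 0.0202
```

View pics/w6.png

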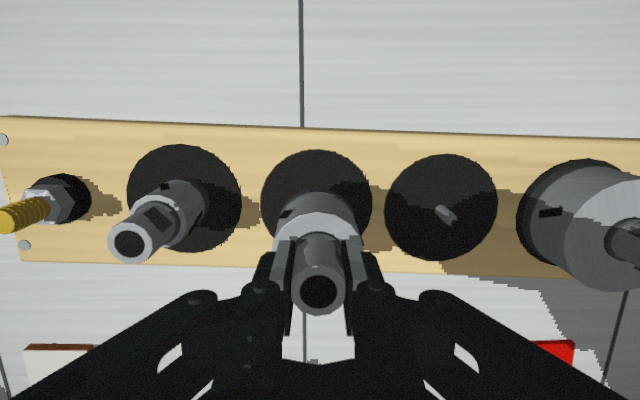

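View pics/s6.png

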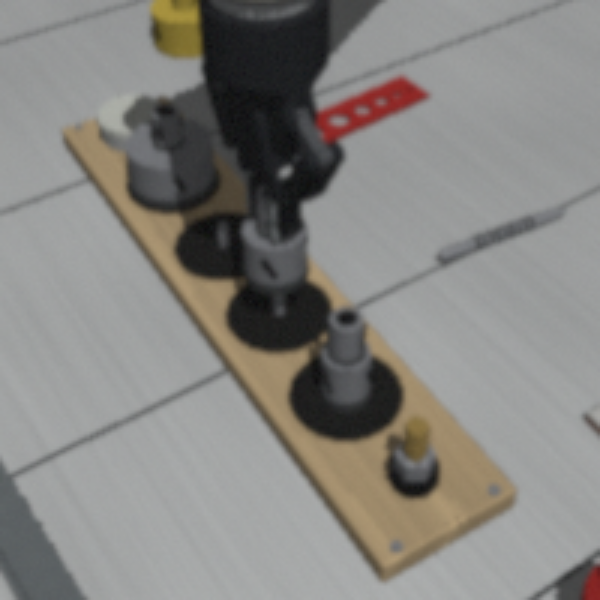

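In the wrist view disc 2 spans 261 to 372 with its top at 150, the same alignment as bit_32 had. I'll lower it.

```bash
python3 -m inch '[[0,0,0.15,0,0,0],[0,0,0.2,0,0,0],[0,0,0.2,0,0,0],[0,0,0.15,0,0,0],[0,0,0.1,0,0,0],[0,0,0.05,0,0,0],[0,0,0.04,0,0,0],[0,0,0,0,0,0]]';python3 -m inch '[[0,0,0.02,0,0,0],[0,0,0.02,0,0,0],[0,0,0.02,0,0,0],[0,0,0,0,0,0],[0,0,0,0,0,0],[0,0,0,0,0,0],[0,0,0,0,0,0],[0,0,0,0,0,0]]'
```

```text
t: 20.25
eef_pos: [0.6458, -0.0111, 0.0862]
eef_rot: [[1.0, 0.001, -0.0], [0.001, -1.0, -0.0], [-0.0, 0.0, -1.0]]
wrist_force: [-0.5, 0.4, -0.6]
opening: 0.0202
t: 21.05
eef_pos: [0.6462, -0.0111, 0.0846]
eef_rot: [[1.0, 0.001, 0.001], [0.001, -1.0, -0.0], [0.001, 0.0, -1.0]]
wrist_force: [-1.9, -0.4, 6.5]
opening: 0.02
```

```bash
python3 -m inch '[[0,0,0,0,0,0],[0,0,0,0,0,0],[0,0,0,0,0,0],[0,0,0,0,0,0],[0,0,-0.2,0,0,0],[0,0,-0.4,0,0,0],[0,0,-0.5,0,0,0],[0,0,-0.7,0,0,0]]' 0.4
python3 -m inch '[[-0.5,0,0,0,0,0],[-0.7,-0.7,0,0,0,0],[-0.7,-0.8,0,0,0,0],[-0.6,-0.9,0,0,0,0],[-0.6,-0.9,0,0,0,0],[-0.6,-0.9,0,0,0,0],[-0.5,-0.9,0,0,0,0],[-0.2,-0.9,0,0,0,0]]'
python3 -m inch '[[0,-0.9,0,0,0,0],[0,-0.6,0,0,0,0],[0,-0.23,0,0,0,0],[0,0,0,0,0,0],[0,0,0,0,0,0],[0,0,0,0,0,0],[0,0,0,0,0,0],[0,0,0,0,0,0]]'
python3 look.py 7
```

```text
t: 21.85
eef_pos: [0.6454, -0.0111, 0.1569]
eef_rot: [[1.0, 0.001, -0.001], [0.001, -1.0, 0.0], [-0.001, -0.0, -1.0]]
wrist_force: [0.7, -0.2, 0.5]
opening: 0.0509
t: 22.65
eef_pos: [0.4681, 0.2304, 0.1575]
eef_rot: [[1.0, 0.002, 0.001], [0.002, -1.0, 0.0], [0.001, -0.0, -1.0]]
wrist_force: [0.9, 0.2, 0.6]
opening: 0.0511
t: 23.45
eef_pos: [0.4699, 0.297, 0.1559]
eef_rot: [[1.0, -0.001, 0.0], [-0.001, -1.0, -0.0], [0.0, 0.0, -1.0]]
wrist_force: [0.7, 0.0, -0.4]
opening: 0.0511
```

View pics/w7.png

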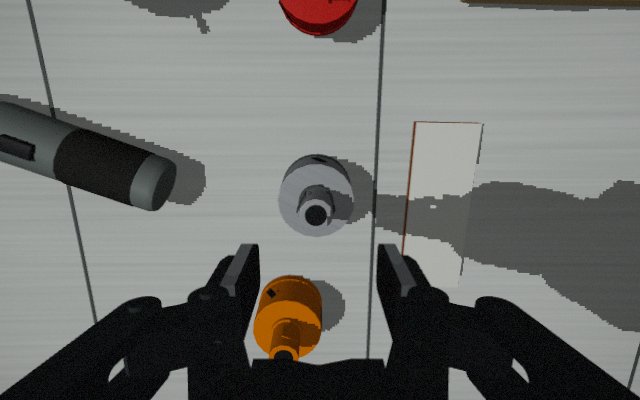

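View pics/s7.png

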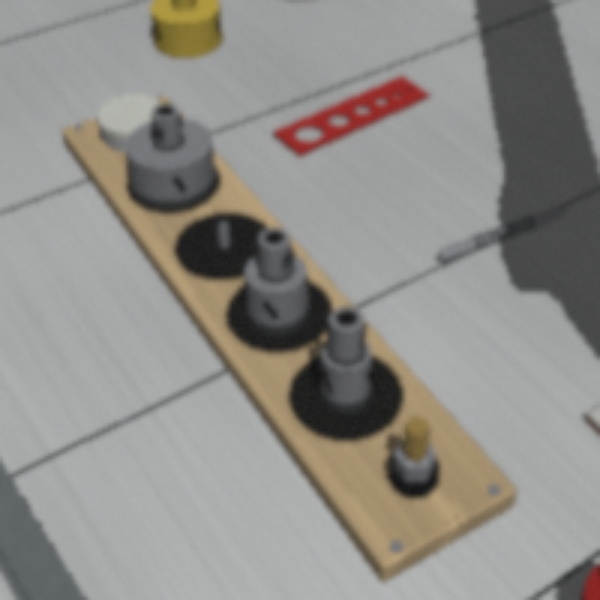

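The bit_55 hub is at (316,215), grey and between the jaws. The orange look-alike stays behind the fingers. I'll descend and grip.

```bash
python3 -m inch '[[0,0,0.4,0,0,0],[0,0,0.4,0,0,0],[0,0,0.5,0,0,0],[0,0,0.5,0,0,0],[0,0,0.3,0,0,0],[0,0,0.2,0,0,0],[0,0,0.05,0,0,0],[0,0,0,0,0,0]]'; python3 -m inch '[[0,0,0,0,0,0],[0,0,0,0,0,0],[0,0,0,0,0,0],[0,0,0,0,0,0],[0,0,0,0,0,0],[0,0,0,0,0,0],[0,0,0,0,0,0],[0,0,0,0,0,0]]' 1.0
```

```text
t: 24.35
eef_pos: [0.4697, 0.2981, 0.062]
eef_rot: [[1.0, 0.001, 0.0], [0.001, -1.0, 0.0], [0.0, -0.0, -1.0]]
wrist_force: [0.8, -0.0, 0.7]
opening: 0.0513
t: 25.15
eef_pos: [0.4701, 0.2984, 0.0628]
eef_rot: [[1.0, 0.001, 0.001], [0.001, -1.0, 0.001], [0.001, -0.001, -1.0]]
wrist_force: [-0.3, -0.2, 5.8]
opening: 0.0204
```

```bash
python3 -m inch '[[0,0,-0.2,0,0,0],[0,0,-0.5,0,0,0],[0,0,-0.5,0,0,0],[0,0,-0.3,0,0,0],[0,0.4,0,0,0,0],[0,0.7,0,0,0,0],[0,0.8,0,0,0,0],[0,0.8,0,0,0,0]]'; python3 -m inch '[[0,0.8,0,0,0,0],[0,0.8,0,0,0,0],[0,0.8,0,0,0,0],[0,0.8,0,0,0,0],[0.1,0.8,0,0,0,0],[0.2,0.8,0,0,0,0],[0.3,0.8,0,0,0,0],[0.5,0.7,0,0,0,0]]'
python3 -m inch '[[0.7,0.5,0,0,0,0],[0.7,0.29,0,0,0,0],[0.7,0,0,0,0,0],[0.7,0,0,0,0,0],[0.44,0,0,0,0,0],[0,0,0,0,0,0],[0,0,0,0,0,0],[0,0,0,0,0,0]]'
python3 look.py 8
```

```text
t: 25.95
eef_pos: [0.4686, 0.1872, 0.1208]
eef_rot: [[1.0, 0.001, -0.002], [0.001, -1.0, -0.002], [-0.002, 0.002, -1.0]]
wrist_force: [0.9, 0.4, -1.1]
opening: 0.02
t: 26.75
eef_pos: [0.5115, -0.0651, 0.1208]
eef_rot: [[1.0, -0.001, -0.004], [-0.001, -1.0, -0.001], [-0.004, 0.001, -1.0]]
wrist_force: [1.0, -0.1, -1.3]
opening: 0.0202
t: 27.55
eef_pos: [0.6416, -0.0942, 0.121]
eef_rot: [[1.0, 0.0, -0.003], [0.0, -1.0, -0.0], [-0.003, 0.0, -1.0]]
wrist_force: [-0.4, 0.0, -0.8]
opening: 0.02
```

View pics/w8.png

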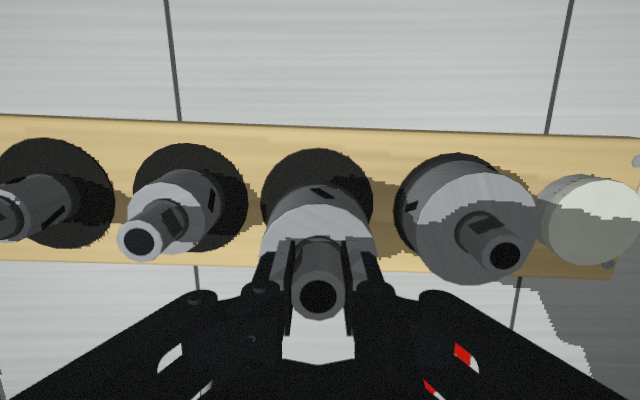

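View pics/s8.png

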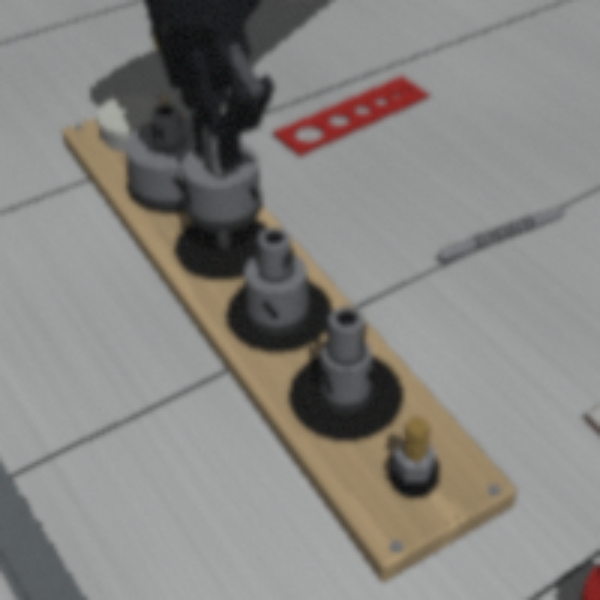

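Disc 3 spans 261 to 373 with its top at 148, so the bit is within about 2 mm of centre. I'll lower it with a 1 mm nudge in x.

```bash
python3 -m inch '[[0.03,0,0.15,0,0,0],[0,0,0.2,0,0,0],[0,0,0.2,0,0,0],[0,0,0.15,0,0,0],[0,0,0.1,0,0,0],[0,0,0.05,0,0,0],[0,0,0.02,0,0,0],[0,0,0,0,0,0]]';python3 -m inch '[[0,0,0.02,0,0,0],[0,0,0.02,0,0,0],[0,0,0.02,0,0,0],[0,0,0,0,0,0],[0,0,0,0,0,0],[0,0,0,0,0,0],[0,0,0,0,0,0],[0,0,0,0,0,0]]'
```

```text
t: 28.45
eef_pos: [0.6448, -0.0935, 0.0871]
eef_rot: [[1.0, 0.001, 0.0], [0.001, -1.0, -0.0], [0.0, 0.0, -1.0]]
wrist_force: [0.4, -0.2, -1.2]
opening: 0.0199
t: 29.25
eef_pos: [0.6447, -0.0935, 0.0848]
eef_rot: [[1.0, 0.001, 0.0], [0.001, -1.0, -0.0], [0.0, 0.0, -1.0]]
wrist_force: [0.2, -0.1, 0.9]
opening: 0.0203
```

```bash
python3 -m inch '[[0,0,0.02,0,0,0],[0,0,0,0,0,0],[0,0,0,0,0,0],[0,0,0,0,0,0],[0,0,0,0,0,0],[0,0,0,0,0,0],[0,0,0,0,0,0],[0,0,0,0,0,0]]'
python3 -m inch '[[0,0,0,0,0,0],[0,0,0,0,0,0],[0,0,0,0,0,0],[0,0,0,0,0,0],[0,0,-0.2,0,0,0],[0,0,-0.4,0,0,0],[0,0,-0.5,0,0,0],[0,0,-0.7,0,0,0]]' 0.4
python3 -m inch '[[-0.5,0,-0.7,0,0,0],[-0.8,0,-0.5,0,0,0],[-0.8,0,0,0,0,0],[-0.8,0,0,0,0,0],[-0.8,0,0,0,0,0],[-0.5,0,0,0,0,0],[0,0,0,0,0,0],[0,0,0,0,0,0]]'
python3 - <<'E'
from h import *
t=bot.grab_frame('top');im=t['image'][:,:,::-1]
cv2.imwrite('pics/t9.png',cv2.resize(im[120:260,180:440],None,fx=3,fy=3,interpolation=cv2.INTER_CUBIC))
s=bot.grab_frame('scene');cv2.imwrite('pics/s9.png',cv2.resize(s['image'][150:350,200:470,::-1],None,fx=2.9,fy=2.9))
E
```

```text
t: 30.05
eef_pos: [0.6448, -0.0935, 0.0848]
eef_rot: [[1.0, 0.001, 0.0], [0.001, -1.0, -0.0], [0.0, 0.0, -1.0]]
wrist_force: [-2.6, -0.1, 6.3]
opening: 0.02
t: 30.85
eef_pos: [0.6442, -0.0934, 0.1569]
eef_rot: [[1.0, 0.001, -0.001], [0.001, -1.0, 0.0], [-0.001, -0.0, -1.0]]
wrist_force: [0.2, 0.4, 0.5]
opening: 0.0511
t: 31.65
eef_pos: [0.4778, -0.0938, 0.2054]
eef_rot: [[1.0, 0.001, 0.003], [0.001, -1.0, -0.001], [0.003, 0.001, -1.0]]
wrist_force: [1.3, -0.1, 0.7]
opening: 0.0508
```

View pics/t9.png

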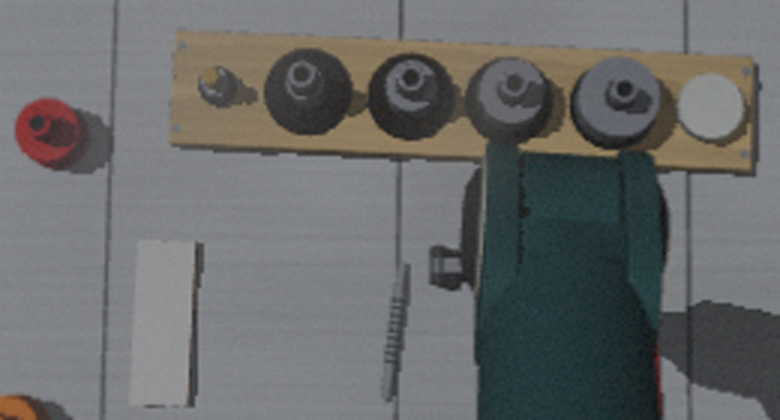

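View pics/s9.png

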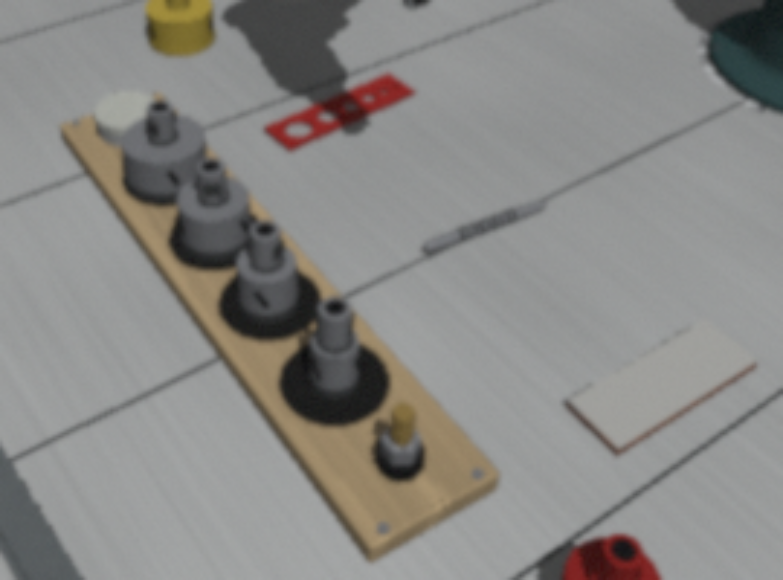

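Run:
```python
from h import *
t=bot.grab_frame('top')
P=[(.6475,.0772),(.6436,-.0116),(.6408,-.0939),(.637,-.183)]
for (u,v),p in zip([(302,75),(410,77),(514,85),(626,91)],P):
    q=onz(t,(180+u/3-.33,120+v/3-.33),.09)[:2];print(q.round(4),(np.linalg.norm(q-p)*1e3).round(1),'mm')
s=bot.read_state();print(s['t'],np.abs(s['dq']).max())
bot.job_done()
```

```text
[0.6466 0.0763] 1.3 mm
[ 0.6457 -0.0109] 2.2 mm
[ 0.6399 -0.0948] 1.2 mm
[ 0.636  -0.1853] 2.5 mm
31.8 0.008410925673154436
the job is handed in; nothing more can be done
```

All four bits are back on the rack in order: 32, 43, 55 and 68 mm counting from the shank adapter. Each was lowered until the wrist force showed its rim on the disc, then released. I handed the job in at about 32 s of the 96 s allowed.

- **Final checks:** in the top picture the hub centres lay 1.3, 2.2, 1.2 and 2.5 mm from their disc centres (32 to 68 mm bit), against the 12 mm allowed. All four bits stood upright, and the arm was clear and still. By eye, the tile offcut had not moved, but I did not measure it. The robot never touched it.
- **Disagreement:** the wrist and top cameras differed by 2–4 mm in x. The shift was nearly the same for bits and discs, so I aimed by relative offsets and the error mostly cancelled.

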